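# Stack the tiers of the lunch box on its stand

## Task

Put the lunch box together on the round wooden stand: set the green tier on the stand first, then the yellow tier on the green one, then the blue tier on the yellow one, and last close it with the steel lid with the black knob, every piece seated fully in the one below. Keep the tiers upright, set the pieces down rather than dropping them, and leave the salt shaker, the lemon and the tea glass where they are.

Things in the scene. Friction and masses are not known exactly. Their poses are not given: they have to be found in the camera images.
- stand: round light-wood stand, 94 mm diameter, 18 mm high, fixed; origin at the centre of its underside, z up. Its top has a round recess of 58 mm diameter, 12 mm deep, where a tier's foot sits with 4 mm play all round; the tier's shoulder then rests on the stand's rim, so the tier's origin is 10 mm above the stand's.
- green_tier: green round food tier, open on top, 64 mm outside diameter, 53 mm tall, 0.16 kg. Origin: centre of underside, z up. Foot 0-8 mm up, tapering from 50 to 42 mm diameter at the underside; outer wall from shoulder (8 mm up) to rim (53 mm). Inside diameter 58 mm, inner floor 13 mm up. A foot sits in its mouth with 4 mm play all round, shoulder on rim: upper origin 45 mm above this one. Grip across the outside
- yellow_tier: yellow round food tier, open on top, 64 mm outside diameter, 53 mm tall, 0.16 kg. Origin: centre of underside, z up. Foot 0-8 mm up, tapering from 50 to 42 mm diameter at the underside; outer wall from shoulder (8 mm up) to rim (53 mm). Inside diameter 58 mm, inner floor 13 mm up. A foot sits in its mouth with 4 mm play all round, shoulder on rim: upper origin 45 mm above this one. Grip across the outside
- blue_tier: blue round food tier, open on top, 64 mm outside diameter, 53 mm tall, 0.16 kg. Origin: centre of underside, z up. Foot 0-8 mm up, tapering from 50 to 42 mm diameter at the underside; outer wall from shoulder (8 mm up) to rim (53 mm). Inside diameter 58 mm, inner floor 13 mm up. A foot sits in its mouth with 4 mm play all round, shoulder on rim: upper origin 45 mm above this one. Grip across the outside
- lid: round steel lid with an upright black knob, 0.1 kg. Origin: centre of underside, z up. Same foot as the tiers (0-8 mm up, 50 tapering to 42 mm diameter), on which it stands; plate of 66 mm diameter 8-11 mm up, 15 mm at the middle; knob 24 mm diameter from 22 to 44 mm up (its top), a little narrower below. Seated on a tier, its origin is 45 mm above the tier's. Grip the knob from above
- salt: salt shaker, glass with grey top, 44 mm diameter, 90 mm tall, origin at the centre of its underside; a bystander, leave it alone
- lemon_fruit: yellow lemon, 71 x 53 x 51 mm, origin under its centre; a bystander, leave it alone
- glass: small clear waisted tea glass, 61 mm diameter, 88 mm tall, origin at the centre of its underside; a bystander, leave it alone

How it is judged:
By the outcome, as a careful person would: the job done as asked, in the order asked, and still so for the second after the job is handed in, with the robot touching nothing.
It also fails if it takes over 104 s, if anything falls off the work surface, if the arm or the gripper's body presses on something with over 40 N, if the wrist force passes 120 N, or if a joint passes its speed limit or range.

## Robot

A 7-joint arm with a two-finger parallel gripper is mounted at the origin on a cart in front of the work surface, level with it; the furniture and walls round the work are solid. World frame = base frame: x ahead of the robot, y to its left, z up, the work surface at z = 0. Lengths are in m, angles in degrees, forces in N, time in s.
With the tool pointing down it reaches from about 0.425 to 0.875 m from the base axis. Payload 4.7 kg.
Tool frame: the origin (TCP) lies midway between the tips of the shut fingers; the grasp point (between the pads) lies 19 mm behind it (manip.grasp_offset is the distance from the TCP to the grasp point, in m); z points along the fingers, y is the line along which they close (so a half turn about z gives the same grasp; the last joint's range is limited). The gripper opens to 85 mm and grips with 20 to 120 N. Pads are 22 mm wide; open, the fingers measure 114 mm over their backs; the gripper's body (76 mm by 85 mm) begins 54 mm behind the grasp point. The pads swing forward as they close: fully open they stand 13 mm farther back than shut.
Start: joints at [0.808, 18.392, -4.016, 83.108, 1.295, 78.541, -3.26], TCP at [0.65, -0, 0.231] pointing down, gripper open.
Joint ranges: [-163.93, 163.93], [-17.29, 119.83], [-79.2, 71.16], [3.27, 140.29], [-89.18, 269.18], [5.43, 117.66], [-154.24, 154.24]. Speed limits (degrees/s): [147.25, 147.25, 180, 180, 180, 180, 180].

## Interface

Orientations are given as [roll, pitch, yaw] about the fixed x, y, z axes, in that order (R = Rz(yaw) Ry(pitch) Rx(roll)).
In Python, from plant import manip, capture, camera_model, workorder gives the robot as it stands.
- The arm moves only by the tool jog_arm, never from a script. Its argument "commands" is one flat list of numbers, 7 for each row, row after row: the shift along the tool's x, y, z in m, then the turn, a rotation vector about the tool's x, y, z in degrees, then the finger opening in m, from 0 to 0.0854. A call has 1 to 20 rows; each row is the pose to reach, as a shift and turn from the pose commanded when the call began, along the tool's axes at that moment; what a row does not reach only later rows make up. A row lasts 1/12 s, in which the tool goes at most 41.7 mm and 7.16 degrees, less where a joint would pass 70% of its speed; a pose out of reach is approached as far as the arm can. A call with a gripper value outside its range is refused whole. The fingers move at their own pace and stop on an object; "force" is the grip in N (left out, the last holds). Time passes only in rows, so rows that repeat a pose let the fingers close. It gives the time, the measured TCP pose, the force, the opening and the grip force at its end, in the units of the state.
- manip.observe(): the state, without advancing time (a new reading comes with each control period).
- capture(name): name is "scene" or "side" or "wrist"; returns the picture (384x512x3 uint8, red, green, blue); there is no depth.
- camera_model(name): a dict with "camera_matrix" (3x3 intrinsics, pixels), "R" (3x3) and "t" (3): a world point X has camera coordinates R X + t; the wrist camera has in their place "T_tool_cam" (4x4, takes a point from camera to tool coordinates, whose origin is the TCP and whose axes are the flange's). Camera axes: x right, y down, z forward; pixel columns grow to the right and rows downward; lengths in m; the calibration is good to about 2 mm. A picture is of the moment at which its call begins: read the wrist's pose just before it. camera_model takes no time and is no camera call.
- workorder.job_done(): hands the job in; it is judged then, once.
The state is a dict: "time_s": time; "q": joint angles; "qd": joint speeds; "joint_efforts": joint torques, N m; "eef_pos": TCP position; "orientation": TCP orientation; "contact_force": force on the tool from outside, world axes, zero at the start; "torque": the same for the moment, N m; "opening": finger opening in m; "gripper_force": force on a finger pad.
Only numpy, scipy, OpenCV 4.12 (cv2) and the standard library are available. Lean on these libraries where they do the work, as an engineer would, in place of code of your own. Each camera call takes 0.05 s, during which the arm holds its last target. There are 200 camera calls.

## Working session

There is one attempt and no reset: what is moved stays moved. The work goes in short steps, Python scripts to look and compute and a tool call to move; the robot and the scene stay as the last step left them, time stands still between calls to the robot, and variables do not carry over. Pictures are saved under pics/ and viewed, at most 14 in all, crops included, and the job is handed in when it is done.

Besides the shell and the picture viewer there is one more tool, called by a JSON object that holds its "name" and its "arguments", one argument or row to a line. jog_arm: Moves the arm, as the interface text tells. Its arguments: {"type":"object","properties":{"commands":{"type":"array","items":{"type":"number"}},"force":{"type":"number"}},"required":["commands"]}

```bash
mkdir -p pics; python3 - <<'E'
from plant import manip,capture,camera_model
import cv2,numpy as np
s=manip.observe();print(s['eef_pos'],s['orientation'],s['time_s'],s['opening'],manip.grasp_offset)
np.set_printoptions(precision=4,suppress=True)
for n in("scene","side","wrist"):
    im=capture(n);cv2.imwrite(f"pics/{n}0.png",im[:,:,::-1]);print(n,camera_model(n))
E
```

```text
[ 6.49481895e-01 -7.89971189e-05  2.30243702e-01] [-1.79894451e+02  5.90793212e-03  8.99979915e+01] 0.0 0.08490577445993612 0.0187
scene {'camera_matrix': array([[461.5939,   0.    , 256.6194],
       [  0.    , 461.5939, 182.7627],
       [  0.    ,   0.    ,   1.    ]]), 'R': array([[ 0.8817, -0.4715, -0.0185],
       [-0.2209, -0.3779, -0.8991],
       [ 0.4169,  0.7968, -0.4373]]), 't': array([-0.5475,  0.1764,  0.935 ])}
side {'camera_matrix': array([[361.6681,   0.    , 253.2202],
       [  0.    , 361.6681, 188.1859],
       [  0.    ,   0.    ,   1.    ]]), 'R': array([[ 0.9157, -0.4015, -0.0177],
       [-0.2074, -0.4342, -0.8766],
       [ 0.3443,  0.8064, -0.4808]]), 't': array([-0.5577,  0.1811,  0.7969])}
wrist {'camera_matrix': array([[346.3709,   0.    , 249.9516],
       [  0.    , 346.3709, 194.6347],
       [  0.    ,   0.    ,   1.    ]]), 'T_tool_cam': array([[ 0.001 , -0.9507, -0.31  ,  0.0798],
       [ 1.    ,  0.001 ,  0.0002,  0.0007],
       [ 0.0001, -0.31  ,  0.9507, -0.1424],
       [ 0.    ,  0.    ,  0.    ,  1.    ]])}
```

```bash
ls; python3 -c "
import cv2,numpy as np
a=[cv2.imread(f'pics/{n}0.png') for n in('scene','side','wrist')]
print(a[0].shape)"
```

```text
pics
(384, 512, 3)
```

View pics/scene0.png

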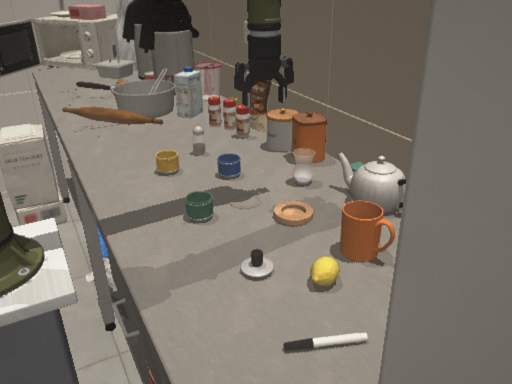

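View pics/side0.png

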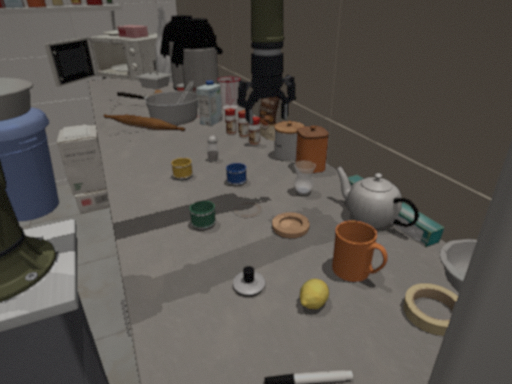

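View pics/wrist0.png

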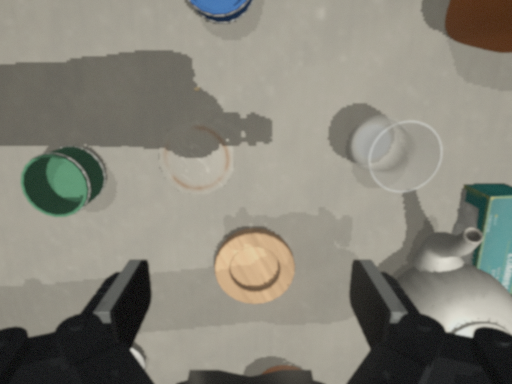

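The views show the green tier at about (199,206) in the scene view, yellow (167,161), blue (229,166), lid (257,265), stand (294,212), glass (303,168), salt (198,140) and lemon (325,270). In the wrist view the stand is at (254,265).

```bash
cat > h.py <<'E'
import numpy as np,cv2
from scipy.optimize import least_squares
from scipy.spatial.transform import Rotation as Ro
from plant import manip,capture,camera_model
def cam(name,s=None):
    m=camera_model(name);K=np.array(m['camera_matrix'])
    if name!='wrist': return K,np.array(m['R']),np.array(m['t'])
    T=np.eye(4);T[:3,:3]=Ro.from_euler('xyz',s['orientation'],degrees=True).as_matrix();T[:3,3]=s['eef_pos']
    C=np.linalg.inv(T@np.array(m['T_tool_cam']));return K,C[:3,:3],C[:3,3]
def proj(c,X):
    K,R,t=c;p=(X@R.T+t)@K.T;return p[:,:2]/p[:,2:]
def ray(c,uv,z):
    K,R,t=c;d=R.T@np.linalg.solve(K,[uv[0],uv[1],1]);o=-R.T@t;return o+d*(z-o[2])/d[2]
def rings(prof):
    a=np.linspace(0,2*np.pi,60);return np.vstack([np.c_[r*np.cos(a),r*np.sin(a),0*a+z] for r,z in prof])
TIER=rings([(.021,0),(.025,.008),(.032,.008),(.032,.053)])
STAND=rings([(.047,0),(.047,.018)])
LID=rings([(.021,0),(.033,.008),(.033,.011),(.012,.022),(.012,.044)])
def bbox(p): return np.r_[p.min(0),p.max(0)]
def fit(obs,model,x0):   # obs: list of (cam, bbox)
    f=lambda v:np.concatenate([bbox(proj(c,model+[v[0],v[1],0]))-b for c,b in obs])
    r=least_squares(f,x0,loss='soft_l1');return r.x,np.abs(r.fun).max()
HUE={'green':((65,60,20),(95,255,200)),'yellow':((18,120,90),(32,255,255)),'blue':((105,110,40),(125,255,255)),'stand':((5,60,110),(20,190,255))}
def seg(im,col,roi):
    x0,y0,x1,y1=roi;h=cv2.cvtColor(im[y0:y1,x0:x1],cv2.COLOR_RGB2HSV)
    m=cv2.inRange(h,*HUE[col]);n,l,st,_=cv2.connectedComponentsWithStats(m)
    i=1+np.argmax(st[1:,4]);x,y,w,hh,a=st[i];return np.array([x+x0-.5,y+y0-.5,x+x0+w-.5,y+y0+hh-.5]),a
E
python3 - <<'E'
from h import *
np.set_printoptions(precision=4,suppress=True)
S=cv2.imread('pics/scene0.png')[:,:,::-1];D=cv2.imread('pics/side0.png')[:,:,::-1]
cs,cd=cam('scene'),cam('side')
for n,m,r1,r2 in[('green',TIER,(175,180,225,230),(180,190,225,240)),('yellow',TIER,(145,140,190,185),(160,145,205,190)),('blue',TIER,(205,145,250,190),(215,150,255,195)),('stand',STAND,(265,190,325,235),(260,200,320,245))]:
    a,b=seg(S,n,r1),seg(D,n,r2)
    g=ray(cs,((a[0][0]+a[0][2])/2,(a[0][1]+a[0][3])/2),.02)[:2]
    print(n,a,b,fit([(cs,a[0]),(cd,b[0])],m,g),fit([(cs,a[0])],m,g)[0],fit([(cd,b[0])],m,g)[0])
s=manip.observe();cw=cam('wrist',s)
print('stand wrist',ray(cw,(254.5,265),.018),'green',ray(cw,(57,184),.053))
for n,uv,z in[('lid',(257,267),.01),('lid knob',(257,252),.044),('salt',(198,142),.045),('lemon',(325,272),.025),('glass',(303,168),.044),('mug',(362,232),.045),('teapot',(378,188),.05),('cup',(309,140),.05),('steelcan',(283,132),.05),('red shaker',(242,124),.05)]: print(n,ray(cs,uv,z)[:2])
print('lid side',ray(cd,(249,270),.044),ray(cd,(249,284),.01), 'glass side',ray(cd,(304,180),.044))
E
```

```text
green (array([184.5, 191.5, 211.5, 204.5]), np.int32(99)) (array([189.5, 200.5, 214.5, 213.5]), np.int32(245)) (array([0.4785, 0.0443]), np.float64(12.005019073355754)) [0.4824 0.0525] [0.4777 0.0444]
yellow (array([155.5, 149.5, 178.5, 171.5]), np.int32(389)) (array([171.5, 158.5, 191.5, 176.5]), np.int32(261)) (array([0.4806, 0.2919]), np.float64(2.5829717152905687)) [0.4801 0.2923] [0.4814 0.29  ]
blue (array([217.5, 156.5, 238.5, 161.5]), np.int32(24)) (array([226.5, 163.5, 244.5, 182.5]), np.int32(265)) (array([0.6255, 0.1789]), np.float64(14.186298887241236)) [0.6631 0.2619] [0.626  0.1752]
stand (array([273.5, 200.5, 313.5, 225.5]), np.int32(770)) (array([271.5, 211.5, 309.5, 233.5]), np.int32(594)) (array([ 0.6564, -0.1236]), np.float64(4.431681304758229)) [ 0.6539 -0.1253] [ 0.6634 -0.1139]
stand wrist [ 0.6554 -0.1214  0.018 ] green [ 0.4643 -0.0141  0.053 ]
lid [ 0.4753 -0.2745]
lid knob [ 0.4769 -0.2729]
salt [0.5994 0.346 ]
lemon [ 0.5697 -0.3695]
glass [0.773 0.016]
mug [ 0.6988 -0.318 ]
teapot [ 0.8567 -0.1868]
cup [0.8976 0.1723]
steelcan [0.8666 0.2761]
red shaker [0.7886 0.4171]
lid side [ 0.48   -0.2755  0.044 ] [ 0.478  -0.2782  0.01  ] glass side [0.7768 0.0123 0.044 ]
```

{"name": "jog_arm", "arguments": {
  "commands": [-0.005,-0.06,0.01,0,0,0,0.085,-0.01,-0.12,0.02,0,0,0,0.085,-0.014,-0.165,0.03,0,0,0,0.085,-0.014,-0.185,0.03,0,0,0,0.085,-0.014,-0.185,0.03,0,0,0,0.085,-0.014,-0.185,0.03,0,0,0,0.085,-0.014,-0.185,0.03,0,0,0,0.085]
}}

```text
time_s: 0.73
eef_pos: [0.4644, -0.0142, 0.2015]
orientation: [179.9, 0.0, 90.0]
contact_force: [-0.1, 0.6, -0.8]
opening: 0.0846
gripper_force: 0.0
```

```bash
python3 - <<'E'
from h import *
s=manip.observe();print(s['eef_pos'],s['orientation'],s['time_s'],np.abs(s['qd']).max())
im=capture('wrist');cv2.imwrite('pics/w1.png',im[:,:,::-1])
np.save('w1.npy',np.r_[s['eef_pos'],s['orientation']])
E
```

```text
[ 0.46443277 -0.01418457  0.201523  ] [1.79940006e+02 1.06639655e-02 8.99828807e+01] 0.7333 3.1867347866259874
```

View pics/w1.png

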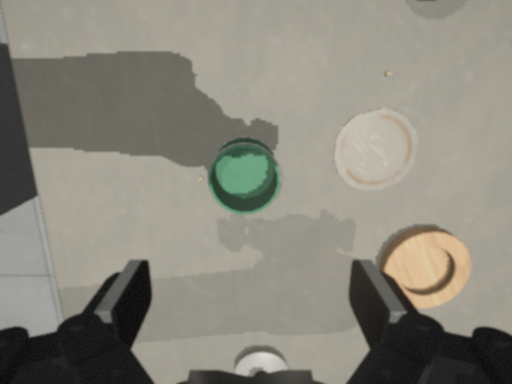

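The green tier's mouth is at about (244,177), the stand at (427,266) and the lid at the bottom (261,362).

```bash
cat >> h.py <<'E'
HUE['green']=((60,60,10),(95,255,255))
def edgefit(im,c,col,guess,model,z=0,pad=18):
    M=model+[0,0,z];b=bbox(proj(c,M+[guess[0],guess[1],0]));x0,y0=np.maximum(b[:2]-pad,0).astype(int);x1,y1=(b[2:]+pad).astype(int)
    sb,a=seg(im,col,(x0,y0,min(x1,512),min(y1,384)));x,e=fit([(c,sb)],M,guess);return x,e,sb,a
E
python3 - <<'E'
from h import *
np.set_printoptions(precision=4,suppress=True)
v=np.load('w1.npy');c=cam('wrist',{'eef_pos':v[:3],'orientation':v[3:]});im=cv2.imread('pics/w1.png')[:,:,::-1]
print(ray(c,(244.5,178),.053))
print(edgefit(im,c,'green',ray(c,(244.5,178),.053)[:2],TIER))
print(edgefit(im,c,'stand',ray(c,(427,266),.018)[:2],STAND))
c0=cam('wrist',{'eef_pos':[.6495,-.0001,.2302],'orientation':[-179.9,0,90]})
print(edgefit(cv2.imread('pics/wrist0.png')[:,:,::-1],c0,'stand',ray(c0,(254.5,265),.018)[:2],STAND))
print('lid',ray(c,(261,356),.011))
E
```

```text
[ 0.4606 -0.014   0.053 ]
(array([ 0.4601, -0.022 ]), np.float64(7.055445623030039), array([208.5, 144.5, 279.5, 213.5]), np.int32(3799))
(array([ 0.6559, -0.1285]), np.float64(4.555640731921528), array([382.5, 226.5, 470.5, 308.5]), np.int32(4949))
(array([ 0.6547, -0.128 ]), np.float64(1.1695936172018833), array([213.5, 227.5, 294.5, 303.5]), np.int32(4689))
lid [ 0.4787 -0.2453  0.011 ]
```

```bash
cat >> h.py <<'E'
def fit3(c,b,model,x0,idx=(0,2,3)):   # only the reliable bbox sides
    i=list(idx);f=lambda v:(bbox(proj(c,model+[v[0],v[1],0]))-b)[i]
    r=least_squares(f,x0);return r.x,r.fun
E
python3 - <<'E'
from h import *
np.set_printoptions(precision=4,suppress=True)
v=np.load('w1.npy');c=cam('wrist',{'eef_pos':v[:3],'orientation':v[3:]});im=cv2.imread('pics/w1.png')[:,:,::-1]
x,r=fit3(c,np.array([208.5,144.5,279.5,213.5]),TIER,[.46,-.015]);print(x,r,bbox(proj(c,TIER+[*x,0])))
c0=cam('wrist',{'eef_pos':[.6495,-.0001,.2302],'orientation':[-179.9,0,90]})
for cc,b in((c0,[213.5,227.5,294.5,303.5]),(c,[382.5,226.5,470.5,308.5])):
    x,r=fit3(cc,np.array(b),STAND,[.655,-.125]);print(x,r,bbox(proj(cc,STAND+[*x,0])))
big=np.hstack([cv2.resize(im[120:230,190:300,::-1],None,fx=3.6,fy=3.6),cv2.resize(cv2.imread('pics/wrist0.png')[210:320,200:310],None,fx=3.6,fy=3.6)])
cv2.imwrite('pics/z1.png',big)
E
```

```text
[ 0.4602 -0.0152] [-1.2536  1.2564  0.0915] [207.2464 134.8604 280.7564 213.5915]
[ 0.6547 -0.1263] [-0.1022  0.1023  0.009 ] [213.3978 225.2842 294.6023 303.509 ]
[ 0.6567 -0.127 ] [-3.6556  3.4463  0.3627] [378.8444 224.2625 473.9463 308.8627]
```

View pics/z1.png

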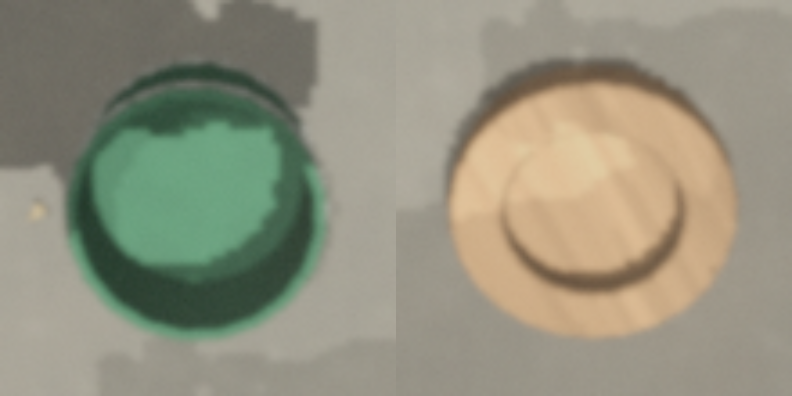

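The crop confirms the green rim: its bottom is at row 213 and the wall's top at 138. The stand's top face is centred near (255,267).

{"name": "jog_arm", "arguments": {
  "commands": [0,-0.004,0.04,0,0,0,0.085,0,-0.004,0.08,0,0,0,0.085,0,-0.004,0.12,0,0,0,0.085,0,-0.004,0.15,0,0,0,0.085,0,-0.004,0.175,0,0,0,0.085,0,-0.004,0.19,0,0,0,0.085,0,-0.004,0.19,0,0,0,0.085,0,-0.004,0.19,0,0,0,0.05,0,-0.004,0.19,0,0,0,0.05,0,-0.004,0.19,0,0,0,0.05,0,-0.004,0.19,0,0,0,0.05,0,-0.004,0.19,0,0,0,0.05,0,-0.004,0.19,0,0,0,0.05],
  "force": 40
}}

```text
time_s: 1.87
eef_pos: [0.4625, -0.014, 0.0126]
orientation: [179.8, 0.0, 90.0]
contact_force: [1.1, 0.5, 3.6]
opening: 0.0628
gripper_force: 44.5
```

{"name": "jog_arm", "arguments": {
  "commands": [0,0,-0.015,0,0,0,0.05,0,0,-0.045,0,0,0,0.05,0,0,-0.08,0,0,0,0.05,-0.005,0.015,-0.11,0,0,0,0.05,-0.015,0.04,-0.13,0,0,0,0.05,-0.03,0.075,-0.135,0,0,0,0.05,-0.045,0.11,-0.135,0,0,0,0.05,-0.06,0.145,-0.135,0,0,0,0.05,-0.073,0.175,-0.135,0,0,0,0.05,-0.08,0.188,-0.135,0,0,0,0.05,-0.085,0.193,-0.135,0,0,0,0.05,-0.085,0.193,-0.135,0,0,0,0.05,-0.085,0.193,-0.135,0,0,0,0.05,-0.085,0.193,-0.135,0,0,0,0.05]
}}

```text
time_s: 3.03
eef_pos: [0.6528, -0.098, 0.1462]
orientation: [-179.9, -0.0, 90.0]
contact_force: [0.1, 0.6, -1.4]
opening: 0.063
gripper_force: 45.0
```

```bash
python3 - <<'E'
from h import *
s=manip.observe();print(s['eef_pos'],s['orientation'],s['time_s'],np.abs(s['qd']).max())
im=capture('wrist');cv2.imwrite('pics/w2.png',im[:,:,::-1])
np.save('w2.npy',np.r_[s['eef_pos'],s['orientation']])
E
```

```text
[ 0.65281683 -0.09804459  0.14622549] [-1.79932962e+02 -3.99235643e-02  9.00443350e+01] 3.0333 0.5227581405529469
```

View pics/w2.png

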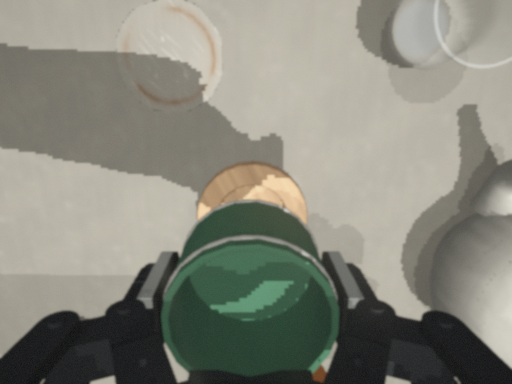

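The held tier's rim has its top at about row 236 and spans columns 163–338. The stand behind it has its top edge at row 162 and spans columns 197–306.

```bash
python3 - <<'E'
from h import *
np.set_printoptions(precision=4,suppress=True)
v=np.load('w2.npy');c=cam('wrist',{'eef_pos':v[:3],'orientation':v[3:]})
for y in(-.122,-.124,-.126,-.128): print(y,bbox(proj(c,STAND+[.655,y,0])),bbox(proj(c,rings([(.047,.018)])+[.655,y,0])),bbox(proj(c,rings([(.029,.018)])+[.655,y,0])))
for dy in(-.004,-.002,0,.002,.004): print(dy,bbox(proj(c,rings([(.032,.053)])+[v[0],v[1]+dy,v[2]-.0126])),bbox(proj(c,rings([(.032,.008)])+[v[0],v[1]+dy,v[2]-.0126])))
im=cv2.imread('pics/w2.png')[:,:,::-1];h=cv2.cvtColor(im,cv2.COLOR_RGB2HSV);m=cv2.inRange(h,*HUE['stand'])[150:205]
for r in(160,165,170,180,190,200): 
  q=np.flatnonzero(m[r-150,150:350]);print(r,q.min()+150 if len(q) else 0,q.max()+150 if len(q) else 0)
print(im[155:215:2,251],im[225:260:2,251])
E
```

```text
-0.122 [195.5226 152.651  308.0563 262.4498] [195.5226 157.0517 308.0563 262.4498] [217.1148 178.9264 286.5135 243.8577]
-0.124 [195.6347 154.9904 307.9274 264.4745] [195.6347 159.5266 307.9274 264.4745] [217.1806 181.3042 286.4312 245.9585]
-0.126 [195.7463 157.32   307.7991 266.491 ] [195.7463 161.9904 307.7991 266.491 ] [217.2462 183.6715 286.3493 248.0507]
-0.128 [195.8574 159.6398 307.6713 268.4993] [195.8574 164.4432 307.6713 268.4993] [217.3115 186.0285 286.2678 250.1343]
-0.004 [157.3077 248.5754 338.111  399.154 ] [181.4162 202.8296 315.3201 321.8776]
-0.002 [156.8474 243.0138 338.571  395.1292] [181.1661 198.6188 315.5742 318.5637]
0 [156.3825 237.3906 339.0357 391.0666] [180.9142 194.3742 315.8302 315.2263]
0.002 [155.9127 231.7049 339.5052 386.9656] [180.6604 190.0956 316.0882 311.8651]
0.004 [155.4382 225.9555 339.9796 382.8257] [180.4047 185.7824 316.3481 308.4799]
160 0 0
165 230 273
170 221 282
180 210 292
190 204 300
200 199 304
[[126 122 111]
 [128 125 114]
 [128 124 114]
 [120 105  88]
 [124 100  76]
 [158 131  99]
 [169 139 105]
 [169 139 107]
 [165 138 106]
 [165 136 104]
 [164 135 103]
 [167 137 105]
 [169 139 106]
 [170 142 108]
 [167 138 105]
 [166 136 105]
 [179 150 115]
 [207 177 138]
 [234 208 168]
 [240 217 176]
 [241 215 175]
 [239 208 168]
 [197 174 146]
 [145 144 134]
 [ 80  92  77]
 [ 66  82  63]
 [ 64  80  62]
 [ 65  80  62]
 [ 62  79  61]
 [ 64  80  61]] [[ 61  80  62]
 [ 59  78  60]
 [ 59  78  60]
 [ 57  75  58]
 [ 59  75  59]
 [114 113 106]
 [149 148 141]
 [117 123 112]
 [ 55  75  58]
 [ 57  80  63]
 [ 73 108  84]
 [ 76 113  88]
 [ 73 110  84]
 [ 71 108  83]
 [ 74 112  86]
 [ 73 111  85]
 [ 74 111  87]
 [ 73 111  86]]
```

{"name": "jog_arm", "arguments": {
  "commands": [-0.012,0.001,0.01,0,0,0,0.05,-0.025,0.002,0.03,0,0,0,0.05,-0.029,0.002,0.06,0,0,0,0.05,-0.029,0.002,0.085,0,0,0,0.05,-0.029,0.002,0.1,0,0,0,0.05,-0.029,0.002,0.11,0,0,0,0.05,-0.029,0.002,0.11,0,0,0,0.05,-0.029,0.002,0.113,0,0,0,0.05,-0.029,0.002,0.116,0,0,0,0.05,-0.029,0.002,0.119,0,0,0,0.05,-0.029,0.002,0.121,0,0,0,0.05,-0.029,0.002,0.122,0,0,0,0.05,-0.029,0.002,0.122,0,0,0,0.05]
}}

```text
time_s: 4.17
eef_pos: [0.6561, -0.128, 0.0245]
orientation: [180.0, 0.0, 90.0]
contact_force: [1.0, -0.2, -1.8]
opening: 0.0626
gripper_force: 45.0
```

{"name": "jog_arm", "arguments": {
  "commands": [0,-0.001,0.001,0,0,0,0.05,0,-0.001,0.002,0,0,0,0.05,0,-0.001,0.003,0,0,0,0.05,0,-0.001,0.003,0,0,0,0.05,0,-0.001,0.003,0,0,0,0.05]
}}

```text
time_s: 4.58
eef_pos: [0.655, -0.128, 0.0213]
orientation: [-180.0, 0.0, 90.0]
contact_force: [-0.3, -0.2, -3.0]
opening: 0.0625
gripper_force: 45.0
```

{"name": "jog_arm", "arguments": {
  "commands": [0,0,0.001,0,0,0,0.05,0,0,0.002,0,0,0,0.05,0,0,0.002,0,0,0,0.05,0,0,0.002,0,0,0,0.05]
}}

```text
time_s: 4.92
eef_pos: [0.6553, -0.1281, 0.0207]
orientation: [180.0, 0.0, 90.0]
contact_force: [-3.9, 1.0, 5.0]
opening: 0.0628
gripper_force: 45.6
```

```bash
python3 - <<'E'
from h import *
S=capture('scene');D=capture('side');W=capture('wrist')
cv2.imwrite('pics/c1.png',np.hstack([cv2.resize(D[180:260,240:340],None,fx=4,fy=4),cv2.resize(W,(400,320))])[:,:,::-1])
E
```

```text
(no output)
```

View pics/c1.png

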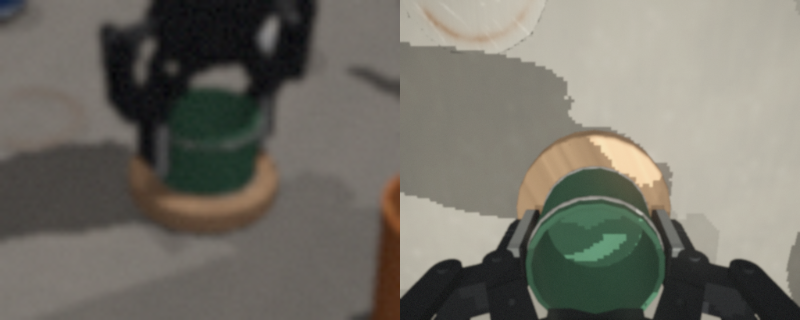

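The tier appears level in the stand's recess with its shoulder on the rim, so I'm releasing it.

{"name": "jog_arm", "arguments": {
  "commands": [0,0,0,0,0,0,0.085,0,0,0,0,0,0,0.085,0,0,0,0,0,0,0.085,0,0,0,0,0,0,0.085,0,0,-0.03,0,0,0,0.085,0,0,-0.07,0,0,0,0.085,0,0,-0.11,0,0,0,0.085,0.03,-0.015,-0.14,0,0,0,0.085,0.413,-0.174,-0.18,0,0,0,0.085,0.413,-0.174,-0.18,0,0,0,0.085,0.413,-0.174,-0.18,0,0,0,0.085,0.413,-0.174,-0.18,0,0,0,0.085,0.413,-0.174,-0.18,0,0,0,0.085,0.413,-0.174,-0.18,0,0,0,0.085,0.413,-0.174,-0.18,0,0,0,0.085,0.413,-0.174,-0.18,0,0,0,0.085,0.413,-0.174,-0.18,0,0,0,0.085,0.413,-0.174,-0.18,0,0,0,0.085,0.413,-0.174,-0.18,0,0,0,0.085,0.413,-0.174,-0.18,0,0,0,0.085]
}}

```text
time_s: 6.73
eef_pos: [0.4791, 0.2889, 0.1998]
orientation: [180.0, -0.1, 90.4]
contact_force: [0.6, -0.6, 0.8]
opening: 0.0851
gripper_force: 0.0
```

{"name": "jog_arm", "arguments": {
  "commands": [0,0,0,0,0,0,0.085,0,0,0,0,0,0,0.085,0,0,0,0,0,0,0.085]
}}

```text
time_s: 6.98
eef_pos: [0.482, 0.283, 0.199]
orientation: [-180.0, 0.0, 89.8]
contact_force: [-0.1, -0.0, -0.2]
opening: 0.0849
gripper_force: 0.0
```

```bash
python3 - <<'E'
from h import *
np.set_printoptions(precision=4,suppress=True)
s=manip.observe();print(np.array(s['eef_pos']),s['orientation'],s['time_s'],np.abs(s['qd']).max())
im=capture('wrist');cv2.imwrite('pics/w3.png',im[:,:,::-1])
np.save('w3.npy',np.r_[s['eef_pos'],s['orientation']])
c=cam('wrist',s);b,a=seg(im,'yellow',(100,60,400,330));print(b,a)
x,r=fit3(c,b,TIER,[.481,.29]);print(x,r,bbox(proj(c,TIER+[*x,0])))
E
```

```text
[0.482 0.283 0.199] [-179.9938    0.0484   89.8128] 6.9833 0.23007798783537634
[210.5 146.5 280.5 215.5] 3838
[0.4788 0.2809] [-2.0124  2.0155  0.1485] [208.4876 136.258  282.5155 215.6485]
```

View pics/w3.png

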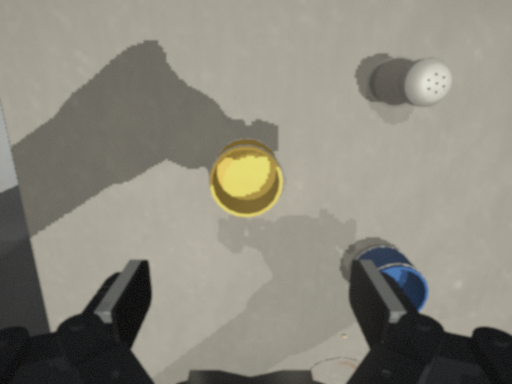

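The yellow tier's rim is at (246,180). The salt shaker (428,80) and the blue tier (400,275) are clear of the fingers.

{"name": "jog_arm", "arguments": {
  "commands": [-0.001,-0.003,0.04,0,0,0,0.085,-0.001,-0.003,0.08,0,0,0,0.085,-0.001,-0.003,0.12,0,0,0,0.085,-0.001,-0.003,0.15,0,0,0,0.085,-0.001,-0.003,0.175,0,0,0,0.085,-0.001,-0.003,0.187,0,0,0,0.085,-0.001,-0.003,0.187,0,0,0,0.085,-0.001,-0.003,0.187,0,0,0,0.085,-0.001,-0.003,0.187,0,0,0,0.05,-0.001,-0.003,0.187,0,0,0,0.05,-0.001,-0.003,0.187,0,0,0,0.05,-0.001,-0.003,0.187,0,0,0,0.05,-0.001,-0.003,0.187,0,0,0,0.05,-0.001,-0.003,0.187,0,0,0,0.05],
  "force": 40
}}

```text
time_s: 8.2
eef_pos: [0.4797, 0.2849, 0.0149]
orientation: [179.8, -0.1, 90.0]
contact_force: [-0.5, -0.1, 6.3]
opening: 0.064
gripper_force: 44.2
```

{"name": "jog_arm", "arguments": {
  "commands": [0,0,-0.015,0,0,0,0.05,0,0,-0.045,0,0,0,0.05,0,0,-0.08,0,0,0,0.05,-0.011,0.005,-0.115,0,0,0,0.05,-0.035,0.016,-0.14,0,0,0,0.05,-0.07,0.032,-0.155,0,0,0,0.05,-0.105,0.048,-0.155,0,0,0,0.05,-0.14,0.064,-0.155,0,0,0,0.05,-0.175,0.08,-0.155,0,0,0,0.05,-0.21,0.095,-0.155,0,0,0,0.05,-0.245,0.111,-0.155,0,0,0,0.05,-0.28,0.127,-0.155,0,0,0,0.05,-0.315,0.143,-0.155,0,0,0,0.05,-0.345,0.157,-0.155,0,0,0,0.05,-0.368,0.168,-0.155,0,0,0,0.05,-0.38,0.174,-0.155,0,0,0,0.05,-0.385,0.175,-0.155,0,0,0,0.05,-0.385,0.175,-0.155,0,0,0,0.05,-0.385,0.175,-0.155,0,0,0,0.05,-0.385,0.175,-0.155,0,0,0,0.05]
}}

```text
time_s: 9.87
eef_pos: [0.6528, -0.0979, 0.1675]
orientation: [-180.0, -0.1, 90.2]
contact_force: [0.8, 0.0, -1.6]
opening: 0.0637
gripper_force: 45.0
```

```bash
python3 - <<'E'
from h import *
np.set_printoptions(precision=4,suppress=True)
s=manip.observe();print(np.array(s['eef_pos']),s['orientation'],s['time_s'],np.abs(s['qd']).max())
im=capture('wrist');cv2.imwrite('pics/w4.png',im[:,:,::-1])
np.save('w4.npy',np.r_[s['eef_pos'],s['orientation']])
c=cam('wrist',s);v=s['eef_pos']
for dy in(-.004,-.002,0,.002): print('tier',dy,bbox(proj(c,rings([(.032,.053)])+[v[0],v[1]+dy,v[2]-.0126])),bbox(proj(c,rings([(.032,.008)])+[v[0],v[1]+dy,v[2]-.0126])))
for y in(-.124,-.126,-.128,-.13): print('green',y,bbox(proj(c,rings([(.032,.063)])+[.655,y,0])),bbox(proj(c,STAND+[.655,y,0])))
print(im[60:260:2,251].tolist())
E
```

```text
[ 0.6528 -0.0979  0.1675] [-179.9954   -0.0928   90.1974] 9.8667 0.2669320489561643
tier -0.004 [157.3592 248.4281 338.1972 399.1498] [181.3675 202.8129 315.282  321.9229]
tier -0.002 [156.9155 242.8637 338.6714 395.1195] [181.1292 198.6013 315.5464 318.6061]
tier 0 [156.4672 237.2379 339.1505 391.0514] [180.8891 194.3561 315.8128 315.2659]
tier 0.002 [156.0144 231.5497 339.6345 386.945 ] [180.6471 190.077  316.0812 311.902 ]
green -0.124 [210.3336 186.3935 293.1744 262.944 ] [199.0312 150.5647 303.954  253.3783]
green -0.126 [210.4134 188.9637 293.0635 265.1619] [199.1225 152.7522 303.8369 255.2912]
green -0.128 [210.4928 191.5215 292.9531 267.37  ] [199.2135 154.9311 303.7204 257.1969]
green -0.13 [210.5718 194.0672 292.8432 269.5684] [199.304  157.1014 303.6043 259.0953]
[[180, 175, 162], [181, 177, 163], [180, 176, 162], [181, 177, 164], [180, 176, 163], [180, 176, 163], [180, 175, 162], [180, 176, 162], [179, 175, 161], [179, 175, 163], [179, 176, 162], [180, 176, 164], [181, 175, 163], [181, 176, 164], [180, 175, 162], [181, 177, 164], [181, 176, 164], [181, 176, 164], [181, 17
[... 628 characters left out ...]
, [157, 128, 97], [161, 133, 100], [161, 134, 103], [142, 131, 114], [89, 98, 85], [60, 77, 60], [58, 74, 57], [57, 74, 57], [60, 76, 59], [90, 97, 85], [124, 127, 117], [80, 103, 83], [78, 112, 86], [104, 149, 118], [104, 152, 121], [104, 147, 117], [119, 129, 115], [144, 136, 117], [128, 109, 64], [123, 102, 49], [126, 104, 51], [126, 105, 52], [126, 105, 52], [126, 105, 52], [123, 99, 46], [124, 103, 50], [125, 104, 50], [124, 105, 49], [125, 104, 50], [125, 104, 49], [126, 105, 51], [124, 103, 47], [124, 104, 49], [115, 94, 49], [121, 115, 99], [148, 145, 135], [141, 129, 105], [121, 101, 51], [124, 103, 47], [169, 143, 69], [177, 150, 72], [173, 146, 70], [174, 148, 72], [177, 151, 74]]
```

View pics/w4.png

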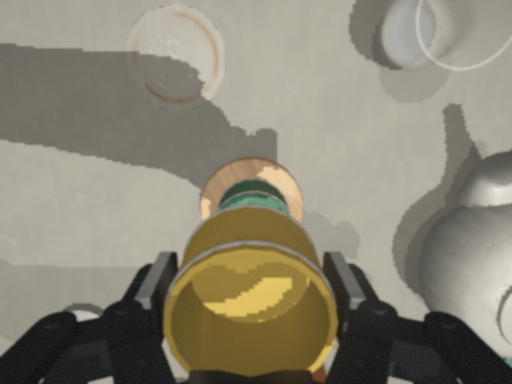

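The green tier is seated in the stand, its rim top at row 190. The held yellow tier is upright, its rim top at row 239.

{"name": "jog_arm", "arguments": {
  "commands": [-0.012,0.001,0.005,0,0,0,0.05,-0.024,0.002,0.02,0,0,0,0.05,-0.0285,0.0025,0.045,0,0,0,0.05,-0.0285,0.0025,0.065,0,0,0,0.05,-0.0285,0.0025,0.08,0,0,0,0.05,-0.0285,0.0025,0.086,0,0,0,0.05,-0.0285,0.0025,0.088,0,0,0,0.05,-0.0285,0.0025,0.088,0,0,0,0.05,-0.0285,0.0025,0.09,0,0,0,0.05,-0.0285,0.0025,0.092,0,0,0,0.05,-0.0285,0.0025,0.094,0,0,0,0.05,-0.0285,0.0025,0.096,0,0,0,0.05,-0.0285,0.0025,0.096,0,0,0,0.05]
}}

```text
time_s: 11.0
eef_pos: [0.6555, -0.1294, 0.0713]
orientation: [180.0, -0.0, 90.0]
contact_force: [-0.2, 0.0, -2.2]
opening: 0.0641
gripper_force: 45.0
```

{"name": "jog_arm", "arguments": {
  "commands": [0.002,0,0.001,0,0,0,0.05,0.002,0,0.002,0,0,0,0.05,0.002,0,0.003,0,0,0,0.05,0.002,0,0.003,0,0,0,0.05,0.002,0,0.003,0,0,0,0.05]
}}

```text
time_s: 11.42
eef_pos: [0.6555, -0.1275, 0.0683]
orientation: [-180.0, 0.0, 90.0]
contact_force: [1.1, -0.7, -2.0]
opening: 0.064
gripper_force: 45.0
```

{"name": "jog_arm", "arguments": {
  "commands": [0,0,0.001,0,0,0,0.05,0,0,0.002,0,0,0,0.05,0,0,0.002,0,0,0,0.05,0,0,0.002,0,0,0,0.05]
}}

```text
time_s: 11.75
eef_pos: [0.6557, -0.1276, 0.0679]
orientation: [180.0, 0.0, 90.0]
contact_force: [-3.1, 1.5, 5.1]
opening: 0.064
gripper_force: 45.6
```

{"name": "jog_arm", "arguments": {
  "commands": [0,0,0,0,0,0,0.085,0,0,0,0,0,0,0.085,0,0,0,0,0,0,0.085,0,0,0,0,0,0,0.085,0,0,-0.03,0,0,0,0.085,0,0,-0.07,0,0,0,0.085,0,0,-0.11,0,0,0,0.085,0.03,-0.005,-0.132,0,0,0,0.085,0.3,-0.03,-0.132,0,0,0,0.085,0.3,-0.03,-0.132,0,0,0,0.085,0.3,-0.03,-0.132,0,0,0,0.085,0.3,-0.03,-0.132,0,0,0,0.085,0.3,-0.03,-0.132,0,0,0,0.085,0.3,-0.03,-0.132,0,0,0,0.085,0.3,-0.03,-0.132,0,0,0,0.085,0.3,-0.03,-0.132,0,0,0,0.085,0.3,-0.03,-0.132,0,0,0,0.085,0.3,-0.03,-0.132,0,0,0,0.085,0.3,-0.03,-0.132,0,0,0,0.085]
}}

```text
time_s: 13.33
eef_pos: [0.6261, 0.17, 0.1982]
orientation: [180.0, 0.1, 89.8]
contact_force: [0.9, 0.2, 0.6]
opening: 0.0853
gripper_force: 0.0
```

```bash
python3 - <<'E'
from h import *
np.set_printoptions(precision=4,suppress=True)
s=manip.observe();print(np.array(s['eef_pos']),s['orientation'],s['time_s'],np.abs(s['qd']).max())
im=capture('wrist');S=capture('scene')
cv2.imwrite('pics/w5.png',np.hstack([cv2.resize(im,(480,360)),cv2.resize(S[150:250,250:340],(320,360))])[:,:,::-1])
HUE['blue']=((100,90,25),(128,255,255))
c=cam('wrist',s);b,a=seg(im,'blue',(100,60,400,330));print(b,a)
x,r=fit3(c,b,TIER,[.626,.175]);print(x,r,bbox(proj(c,TIER+[*x,0])))
E
```

```text
[0.6261 0.17   0.1982] [179.9861   0.0726  89.8214] 13.3333 0.3793889314391914
[210.5 147.5 281.5 217.5] 3890
[0.6235 0.1663] [-1.5379  1.5405  0.114 ] [208.9621 138.0263 283.0405 217.614 ]
```

View pics/w5.png

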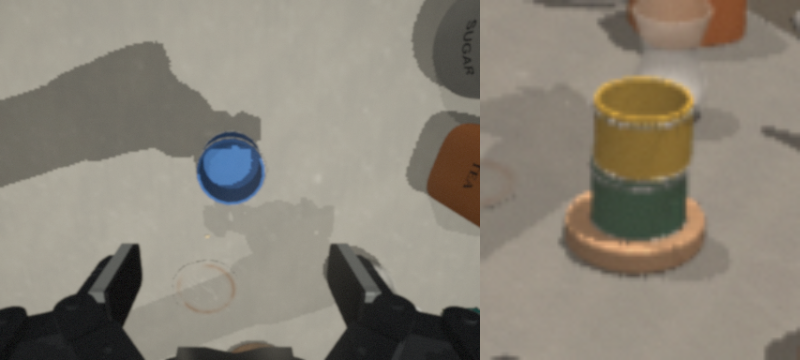

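The green and yellow tiers are stacked flush on the stand. The blue rim is near (230,168) in the scaled view and clear of everything.

{"name": "jog_arm", "arguments": {
  "commands": [-0.003,-0.0025,0.04,0,0,0,0.085,-0.003,-0.0025,0.08,0,0,0,0.085,-0.003,-0.0025,0.12,0,0,0,0.085,-0.003,-0.0025,0.15,0,0,0,0.085,-0.003,-0.0025,0.175,0,0,0,0.085,-0.003,-0.0025,0.186,0,0,0,0.085,-0.003,-0.0025,0.186,0,0,0,0.085,-0.003,-0.0025,0.186,0,0,0,0.085,-0.003,-0.0025,0.186,0,0,0,0.05,-0.003,-0.0025,0.186,0,0,0,0.05,-0.003,-0.0025,0.186,0,0,0,0.05,-0.003,-0.0025,0.186,0,0,0,0.05,-0.003,-0.0025,0.186,0,0,0,0.05,-0.003,-0.0025,0.186,0,0,0,0.05],
  "force": 40
}}

```text
time_s: 14.6
eef_pos: [0.625, 0.17, 0.0153]
orientation: [179.7, -0.1, 90.0]
contact_force: [-0.5, 0.2, 6.1]
opening: 0.0633
gripper_force: 44.8
```

{"name": "jog_arm", "arguments": {
  "commands": [0,0,-0.015,0,0,0,0.05,0,0,-0.045,0,0,0,0.05,0,0,-0.08,0,0,0,0.05,-0.005,0,-0.115,0,0,0,0.05,-0.02,0.002,-0.145,0,0,0,0.05,-0.045,0.004,-0.168,0,0,0,0.05,-0.078,0.008,-0.18,0,0,0,0.05,-0.113,0.012,-0.185,0,0,0,0.05,-0.148,0.016,-0.185,0,0,0,0.05,-0.183,0.02,-0.185,0,0,0,0.05,-0.213,0.024,-0.185,0,0,0,0.05,-0.24,0.027,-0.185,0,0,0,0.05,-0.258,0.028,-0.185,0,0,0,0.05,-0.265,0.028,-0.185,0,0,0,0.05,-0.265,0.028,-0.185,0,0,0,0.05,-0.265,0.028,-0.185,0,0,0,0.05,-0.265,0.028,-0.185,0,0,0,0.05]
}}

```text
time_s: 16.02
eef_pos: [0.6512, -0.0926, 0.1975]
orientation: [180.0, -0.1, 90.2]
contact_force: [-0.1, -0.2, -2.2]
opening: 0.0636
gripper_force: 44.9
```

```bash
python3 - <<'E'
from h import *
np.set_printoptions(precision=4,suppress=True)
s=manip.observe();print(np.array(s['eef_pos']),s['orientation'],s['time_s'],np.abs(s['qd']).max())
im=capture('wrist');cv2.imwrite('pics/w6.png',im[:,:,::-1])
c=cam('wrist',s);v=s['eef_pos']
for dy in(-.004,-.002,0,.002): print('tier',dy,bbox(proj(c,rings([(.032,.053)])+[v[0],v[1]+dy,v[2]-.0134])))
for y in(-.124,-.126,-.128,-.13): print('yellow',y,bbox(proj(c,rings([(.032,.108)])+[.655,y,0])))
b,a=seg(im,'yellow',(150,100,350,300));print(b)
for r in range(150,260,2):print(r,im[r,251].tolist(),end=' ')
E
```

```text
[ 0.6512 -0.0926  0.1975] [179.984   -0.0965  90.1831] 16.0167 0.39727083094111254
tier -0.004 [157.9663 247.3091 337.6858 397.3465]
tier -0.002 [157.527  241.7759 338.153  393.3305]
tier 0 [157.0833 236.182  338.6249 389.277 ]
tier 0.002 [156.6351 230.5265 339.1016 385.1856]
yellow -0.124 [210.4364 199.7472 297.3938 278.9678]
yellow -0.126 [210.5205 202.4164 297.2679 281.2545]
yellow -0.128 [210.6042 205.0722 297.1426 283.5306]
yellow -0.13 [210.6876 207.7147 297.0179 285.7961]
[231.5 194.5 283.5 208.5]
150 [135, 132, 121] 152 [143, 139, 127] 154 [139, 131, 119] 156 [126, 106, 87] 158 [150, 122, 94] 160 [187, 157, 122] 162 [215, 183, 144] 164 [217, 185, 146] 166 [226, 193, 154] 168 [243, 211, 170] 170 [235, 203, 163] 172 [186, 156, 121] 174 [171, 146, 115] 176 [141, 137, 123] 178 [79, 93, 77] 180 [66, 85, 66] 182 [66, 82, 65] 184 [70, 86, 68] 186 [105, 111, 98] 188 [115, 122, 108] 190 [84, 109, 88] 192 [132, 133, 115] 194 [144, 127, 88] 196 [135, 114, 60] 198 [128, 106, 54] 200 [127, 107, 56] 202 [129, 117, 90] 204 [142, 141, 135] 206 [91, 98, 111] 208 [54, 68, 92] 210 [52, 65, 90] 212 [53, 67, 92] 214 [56, 68, 91] 216 [54, 68, 91] 218 [51, 66, 89] 220 [54, 69, 94] 222 [52, 67, 92] 224 [49, 65, 89] 226 [46, 62, 90] 228 [50, 66, 91] 230 [49, 65, 91] 232 [48, 66, 92] 234 [45, 61, 86] 236 [47, 58, 85] 238 [98, 101, 104] 240 [147, 146, 140] 242 [128, 132, 134] 244 [55, 69, 94] 246 [44, 62, 92] 248 [55, 82, 119] 250 [58, 89, 131] 252 [58, 88, 130] 254 [57, 88, 129] 256 [61, 92, 133] 258 [59, 91, 134]
```

{"name": "jog_arm", "arguments": {
  "commands": [-0.012,0.002,0.005,0,0,0,0.05,-0.025,0.004,0.018,0,0,0,0.05,-0.032,0.004,0.04,0,0,0,0.05,-0.032,0.004,0.058,0,0,0,0.05,-0.032,0.004,0.066,0,0,0,0.05,-0.032,0.004,0.07,0,0,0,0.05,-0.032,0.004,0.07,0,0,0,0.05,-0.032,0.004,0.07,0,0,0,0.05]
}}

```text
time_s: 16.73
eef_pos: [0.6556, -0.1275, 0.1279]
orientation: [179.9, 0.0, 90.0]
contact_force: [0.3, -0.1, -2.4]
opening: 0.0639
gripper_force: 44.9
```

{"name": "jog_arm", "arguments": {
  "commands": [0.001,0,0.002,0,0,0,0.05,0.001,0,0.004,0,0,0,0.05,0.001,0,0.006,0,0,0,0.05,0.001,0,0.008,0,0,0,0.05,0.001,0,0.01,0,0,0,0.05,0.001,0,0.012,0,0,0,0.05,0.001,0,0.013,0,0,0,0.05,0.001,0,0.013,0,0,0,0.05]
}}

```text
time_s: 17.4
eef_pos: [0.6548, -0.1265, 0.1139]
orientation: [-180.0, -0.0, 90.0]
contact_force: [0.5, -0.1, -2.7]
opening: 0.0635
gripper_force: 44.9
```

{"name": "jog_arm", "arguments": {
  "commands": [0,0,0.001,0,0,0,0.05,0,0,0.002,0,0,0,0.05,0,0,0.002,0,0,0,0.05,0,0,0.002,0,0,0,0.05]
}}

```text
time_s: 17.73
eef_pos: [0.6553, -0.1266, 0.1133]
orientation: [179.9, 0.0, 90.0]
contact_force: [-2.4, 0.8, 4.1]
opening: 0.0634
gripper_force: 45.3
```

{"name": "jog_arm", "arguments": {
  "commands": [0,0,0,0,0,0,0.085,0,0,0,0,0,0,0.085,0,0,0,0,0,0,0.085,0,0,0,0,0,0,0.085,0,0,-0.03,0,0,0,0.085,0,0,-0.07,0,0,0,0.085,0,0,-0.1,0,0,0,0.085,-0.01,-0.013,-0.1,0,0,0,0.085,-0.14,-0.177,-0.1,0,0,0,0.085,-0.14,-0.177,-0.1,0,0,0,0.085,-0.14,-0.177,-0.1,0,0,0,0.085,-0.14,-0.177,-0.1,0,0,0,0.085,-0.14,-0.177,-0.1,0,0,0,0.085,-0.14,-0.177,-0.1,0,0,0,0.085,-0.14,-0.177,-0.1,0,0,0,0.085,-0.14,-0.177,-0.1,0,0,0,0.085,-0.14,-0.177,-0.1,0,0,0,0.085]
}}

```text
time_s: 19.15
eef_pos: [0.4792, -0.2652, 0.2123]
orientation: [180.0, -0.0, 90.1]
contact_force: [0.2, 0.9, -0.4]
opening: 0.0851
gripper_force: 0.0
```

```bash
python3 - <<'E'
from h import *
np.set_printoptions(precision=4,suppress=True)
s=manip.observe();print(np.array(s['eef_pos']),s['orientation'],s['time_s'],np.abs(s['qd']).max())
im=capture('wrist');S=capture('scene')
cv2.imwrite('pics/w7.png',np.hstack([im,cv2.resize(S[140:236,250:325],(288,384))])[:,:,::-1])
np.save('w7.npy',np.r_[s['eef_pos'],s['orientation']])
c=cam('wrist',s)
for y in(-.265,-.27,-.275):print(y,bbox(proj(c,rings([(.033,.011)])+[.478,y,0])),bbox(proj(c,rings([(.012,.044)])+[.478,y,0])))
E
```

```text
[ 0.4792 -0.2652  0.2123] [179.9662  -0.0279  90.1324] 19.15 0.6010693687028129
-0.265 [215.4136 131.5683 280.4517 195.204 ] [234.7859 159.6447 260.7425 184.8477]
-0.27 [215.5489 136.6564 280.3017 199.7349] [234.841  164.9943 260.6726 189.9553]
-0.275 [215.683  141.6988 280.153  204.2274] [234.8956 170.2921 260.6035 195.0145]
```

View pics/w7.png

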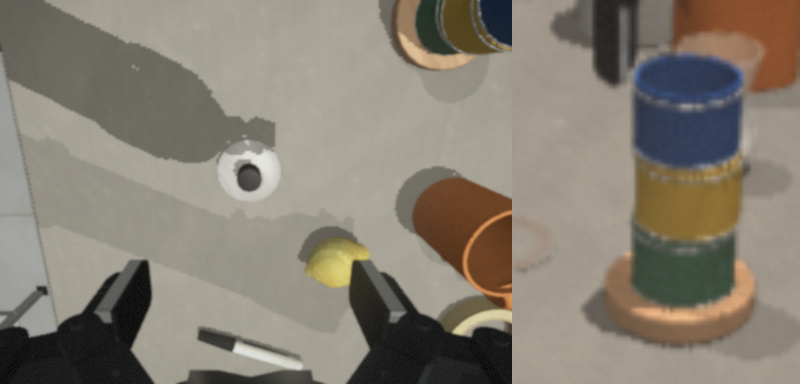

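The three-tier stack is flush. The lid is centred at (249,170) with its knob at (249,179), and the lemon at (338,262) stays outside the fingers once they are partly closed.

{"name": "jog_arm", "arguments": {
  "commands": [-0.0065,0,0.04,0,0,0,0.05,-0.0065,0,0.08,0,0,0,0.05,-0.0065,0,0.12,0,0,0,0.05,-0.0065,0,0.15,0,0,0,0.05,-0.0065,0,0.175,0,0,0,0.05,-0.0065,0,0.188,0,0,0,0.05,-0.0065,0,0.193,0,0,0,0.05,-0.0065,0,0.193,0,0,0,0.05,-0.0065,0,0.193,0,0,0,0.05],
  "force": 40
}}

```text
time_s: 20.0
eef_pos: [0.479, -0.2728, 0.0199]
orientation: [180.0, 0.0, 90.1]
contact_force: [0.5, -0.1, 0.2]
opening: 0.05
gripper_force: 0.0
```

{"name": "jog_arm", "arguments": {
  "commands": [0.001,0,0,0,0,0,0.01,0.001,0,0,0,0,0,0.01,0.001,0,0,0,0,0,0.01,0.001,0,0,0,0,0,0.01,0.001,0,0,0,0,0,0.01,0.001,0,0,0,0,0,0.01,0.001,0,0,0,0,0,0.01]
}}

```text
time_s: 20.58
eef_pos: [0.4794, -0.2724, 0.0209]
orientation: [179.8, 0.1, 90.0]
contact_force: [-0.9, -0.1, 7.3]
opening: 0.0224
gripper_force: 39.9
```

{"name": "jog_arm", "arguments": {
  "commands": [0,0,-0.015,0,0,0,0.01,0,0,-0.045,0,0,0,0.01,0,0,-0.08,0,0,0,0.01,0,0,-0.115,0,0,0,0.01,0,0,-0.15,0,0,0,0.01,0.005,0.005,-0.18,0,0,0,0.01,0.02,0.02,-0.2,0,0,0,0.01,0.042,0.042,-0.21,0,0,0,0.01,0.067,0.067,-0.21,0,0,0,0.01,0.092,0.092,-0.21,0,0,0,0.01,0.117,0.116,-0.21,0,0,0,0.01,0.142,0.14,-0.21,0,0,0,0.01,0.162,0.16,-0.21,0,0,0,0.01,0.173,0.17,-0.21,0,0,0,0.01,0.177,0.174,-0.21,0,0,0,0.01,0.177,0.174,-0.21,0,0,0,0.01,0.177,0.174,-0.21,0,0,0,0.01,0.177,0.174,-0.21,0,0,0,0.01]
}}

```text
time_s: 22.08
eef_pos: [0.6509, -0.0979, 0.2295]
orientation: [-180.0, 0.1, 89.8]
contact_force: [-0.5, -0.2, -0.8]
opening: 0.0225
gripper_force: 39.6
```

```bash
python3 - <<'E'
from h import *
np.set_printoptions(precision=4,suppress=True)
s=manip.observe();print(np.array(s['eef_pos']),s['orientation'],s['time_s'],np.abs(s['qd']).max())
im=capture('wrist');D=capture('side')
cv2.imwrite('pics/w8.png',np.hstack([im,cv2.resize(D[140:236,250:325],(288,384))])[:,:,::-1])
c=cam('wrist',s);v=s['eef_pos']
for dy in(-.002,0,.002): print('lid',dy,bbox(proj(c,rings([(.033,.011)])+[v[0],v[1]+dy,v[2]-.0195])))
for y in(-.124,-.126,-.128): print('blue',y,bbox(proj(c,rings([(.032,.153)])+[.655,y,0])))
for r in range(190,300,2):print(r,im[r,251].tolist(),end=' ')
E
```

```text
[ 0.6509 -0.0979  0.2295] [-179.9661    0.0897   89.8047] 22.0833 0.28171943318592235
lid -0.002 [180.6323 193.8455 316.1916 315.1704]
lid 0 [180.365  189.6747 316.4287 311.9032]
lid 0.002 [180.0956 185.4708 316.6675 308.6131]
blue -0.124 [208.9402 198.1588 300.9692 281.7967]
blue -0.126 [209.0531 200.9913 300.8445 284.1977]
blue -0.128 [209.1653 203.8086 300.7204 286.5869]
190 [145, 143, 136] 192 [172, 170, 162] 194 [176, 173, 166] 196 [173, 171, 164] 198 [172, 171, 163] 200 [170, 168, 161] 202 [170, 168, 161] 204 [169, 167, 160] 206 [166, 164, 157] 208 [164, 163, 155] 210 [162, 161, 153] 212 [163, 161, 154] 214 [161, 159, 152] 216 [161, 159, 152] 218 [160, 159, 150] 220 [159, 158, 150] 222 [159, 157, 151] 224 [159, 157, 150] 226 [158, 156, 149] 228 [156, 154, 147] 230 [158, 157, 149] 232 [156, 155, 147] 234 [156, 154, 147] 236 [156, 154, 147] 238 [144, 142, 135] 240 [68, 67, 64] 242 [46, 46, 43] 244 [45, 43, 40] 246 [42, 42, 40] 248 [39, 39, 36] 250 [40, 40, 36] 252 [46, 45, 43] 254 [36, 36, 36] 256 [39, 38, 36] 258 [38, 36, 37] 260 [38, 36, 35] 262 [37, 37, 34] 264 [41, 39, 40] 266 [43, 38, 37] 268 [52, 50, 49] 270 [44, 43, 41] 272 [41, 41, 39] 274 [43, 38, 41] 276 [38, 39, 35] 278 [38, 36, 36] 280 [34, 34, 32] 282 [31, 33, 26] 284 [36, 35, 35] 286 [35, 33, 32] 288 [34, 35, 34] 290 [39, 37, 36] 292 [35, 34, 32] 294 [31, 29, 28] 296 [32, 31, 30] 298 [37, 36, 34]
```

View pics/w8.png

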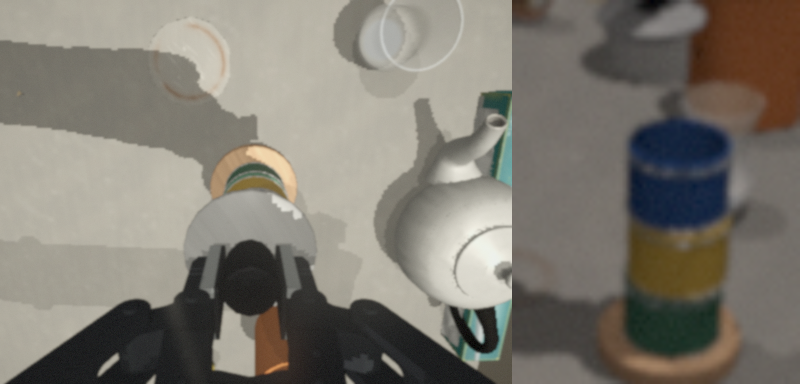

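The lid is level in the grip, its front edge at row 190, with the stack just below and in line.

{"name": "jog_arm", "arguments": {
  "commands": [-0.01,0.001,0.003,0,0,0,0.01,-0.022,0.003,0.012,0,0,0,0.01,-0.027,0.0035,0.027,0,0,0,0.01,-0.027,0.0035,0.04,0,0,0,0.01,-0.027,0.0035,0.046,0,0,0,0.01,-0.027,0.0035,0.048,0,0,0,0.01,-0.027,0.0035,0.048,0,0,0,0.01,-0.027,0.0035,0.048,0,0,0,0.01]
}}

```text
time_s: 22.85
eef_pos: [0.6559, -0.1215, 0.1817]
orientation: [180.0, -0.0, 90.0]
contact_force: [0.6, -0.4, -0.8]
opening: 0.0226
gripper_force: 39.6
```

{"name": "jog_arm", "arguments": {
  "commands": [-0.002,0,0,0,0,0,0.01,-0.0045,-0.0005,0.001,0,0,0,0.01,-0.0045,-0.0005,0.003,0,0,0,0.01,-0.0045,-0.0005,0.005,0,0,0,0.01,-0.0045,-0.0005,0.007,0,0,0,0.01,-0.0045,-0.0005,0.009,0,0,0,0.01,-0.0045,-0.0005,0.011,0,0,0,0.01,-0.0045,-0.0005,0.013,0,0,0,0.01,-0.0045,-0.0005,0.014,0,0,0,0.01,-0.0045,-0.0005,0.015,0,0,0,0.01,-0.0045,-0.0005,0.015,0,0,0,0.01]
}}

```text
time_s: 23.77
eef_pos: [0.6551, -0.1269, 0.1663]
orientation: [180.0, 0.0, 90.0]
contact_force: [-0.4, -0.8, -0.6]
opening: 0.0228
gripper_force: 39.6
```

{"name": "jog_arm", "arguments": {
  "commands": [0,0,0.001,0,0,0,0.01,0,0,0.002,0,0,0,0.01,0,0,0.003,0,0,0,0.01,0,0,0.003,0,0,0,0.01]
}}

```text
time_s: 24.1
eef_pos: [0.6552, -0.1271, 0.164]
orientation: [179.9, 0.0, 90.0]
contact_force: [-1.7, -2.4, 2.2]
opening: 0.0227
gripper_force: 39.9
```

{"name": "jog_arm", "arguments": {
  "commands": [0,0,0,0,0,0,0.06,0,0,0,0,0,0,0.06,0,0,0,0,0,0,0.06,0,0,0,0,0,0,0.06,0,0,-0.02,0,0,0,0.06,0,0,-0.05,0,0,0,0.06,0,0,-0.08,0,0,0,0.06,0.05,-0.05,-0.1,0,0,0,0.06,0.1,-0.1,-0.1,0,0,0,0.06,0.1,-0.1,-0.1,0,0,0,0.06,0.1,-0.1,-0.1,0,0,0,0.06,0.1,-0.1,-0.1,0,0,0,0.06]
}}

```text
time_s: 25.1
eef_pos: [0.553, -0.0214, 0.2648]
orientation: [179.9, -0.1, 90.4]
contact_force: [-0.3, 0.3, -0.3]
opening: 0.0601
gripper_force: 0.0
```

```bash
python3 - <<'E'
from h import *
S=capture('scene');D=capture('side')
cv2.imwrite('pics/f.png',np.hstack([cv2.resize(S[120:300,150:360],(420,360)),cv2.resize(D[130:240,240:335],(311,360))])[:,:,::-1])
E
```

```text
(no output)
```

View pics/f.png

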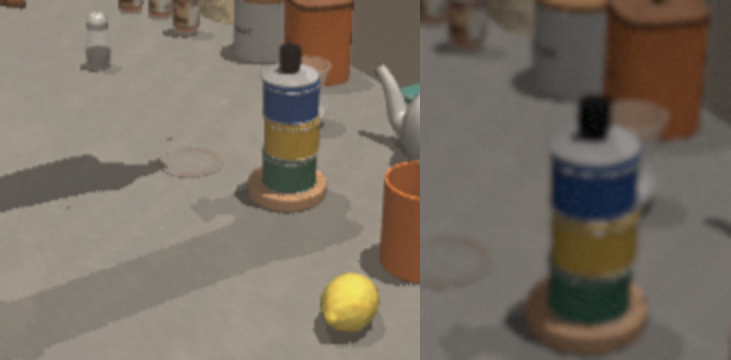

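The whole stack is flush and upright with the lid on, and the salt shaker, lemon and glass haven't moved.

```bash
python3 -c "
from plant import workorder
print(workorder.job_done())"
```

```text
the job is handed in; nothing more can be done
None
```

The lunch box is stacked on the stand in the order green, yellow, blue, lid; the last pictures show every piece flush and upright with the salt shaker, lemon and glass unmoved, and I handed the job in at about 25 s.

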